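# Dry-fit the plated candle cups on four sconce arms

### The job

Dry-fit the four plated candle cups that stand loose on the bench: place each one upright in the middle of the drip pan of its own finish and size, gilded on gilded, silvered on silvered, large on large and small on small. Set them down rather than drop them, don't knock any over, and leave the raw copper cup and the gilded finial standing where they are.

Things in the scene. Friction and masses are not known exactly. Their poses are not given: they have to be found in the camera images.
- cup_gilt_large_mid (a point): Gilded (bright gold) large candle cup: a round urn-shaped open cup, 76 mm tall, foot 44 mm across, straight belly 52 mm across between 26 and 52 mm above its underside (grip it there), mouth 51 mm across with a 43 mm bore, 0.2 to 0.4 kg, loose, stands upright on the bench. This point: on its axis, half-way up; z along the axis, upwards.
- cup_gilt_small_mid (a point): Gilded (bright gold) small candle cup: a round urn-shaped open cup, 56 mm tall, foot 28 mm across, straight belly 38 mm across between 19 and 39 mm above its underside (grip it there), mouth 37 mm across with a 31 mm bore, 0.1 to 0.2 kg, loose, stands upright on the bench. This point: on its axis, half-way up; z along the axis, upwards.
- cup_silver_large_mid (a point): Silvered (pale grey metal) large candle cup: a round urn-shaped open cup, 76 mm tall, foot 44 mm across, straight belly 52 mm across between 26 and 52 mm above its underside (grip it there), mouth 51 mm across with a 43 mm bore, 0.2 to 0.4 kg, loose, stands upright on the bench. This point: on its axis, half-way up; z along the axis, upwards.
- cup_silver_small_mid (a point): Silvered (pale grey metal) small candle cup: a round urn-shaped open cup, 56 mm tall, foot 28 mm across, straight belly 38 mm across between 19 and 39 mm above its underside (grip it there), mouth 37 mm across with a 31 mm bore, 0.1 to 0.2 kg, loose, stands upright on the bench. This point: on its axis, half-way up; z along the axis, upwards.
- sconce_gilt_large_pan (a point): Gilded (bright gold) sconce arm, fixed, with the large drip pan: round, 100 mm across the rim, fringed with leaves (124 mm over them), flat floor 76 mm across and 34 mm above the bench, rim 9 mm high, dark wire hole in the middle. This point: centre of the floor; z up; x along the arm to its wall plate, 128 mm away. The arm rises to 56 mm above the bench 85 to 140 mm from here.
- sconce_gilt_small_pan (a point): Gilded (bright gold) sconce arm, fixed, with the small drip pan: round, 76 mm across the rim, fringed with leaves (94 mm over them), flat floor 56 mm across and 34 mm above the bench, rim 8 mm high, dark wire hole in the middle. This point: centre of the floor; z up; x along the arm to its wall plate, 128 mm away. The arm rises to 56 mm above the bench 85 to 140 mm from here.
- sconce_silver_large_pan (a point): Silvered (pale grey metal) sconce arm, fixed, with the large drip pan: round, 100 mm across the rim, fringed with leaves (124 mm over them), flat floor 76 mm across and 34 mm above the bench, rim 9 mm high, dark wire hole in the middle. This point: centre of the floor; z up; x along the arm to its wall plate, 128 mm away. The arm rises to 56 mm above the bench 85 to 140 mm from here.
- sconce_silver_small_pan (a point): Silvered (pale grey metal) sconce arm, fixed, with the small drip pan: round, 76 mm across the rim, fringed with leaves (94 mm over them), flat floor 56 mm across and 34 mm above the bench, rim 8 mm high, dark wire hole in the middle. This point: centre of the floor; z up; x along the arm to its wall plate, 128 mm away. The arm rises to 56 mm above the bench 85 to 140 mm from here.
- cup_raw_mid (a point): Raw copper-brown, unplated cup of the same shape and size as the large candle cups; not wanted, stays where it is. Loose. This point: on its axis, half-way up (38 mm); z up.
- finial_mid (a point): Gilded finial: a closed pointed bud 72 mm tall, 42 mm at its widest, on a 38 mm foot; not a cup, stays where it is. Loose. This point: on its axis, half-way up (36 mm); z up.
Not all that is in view belongs to the job. What is shaped like the part that bears cup_gilt_large_mid but green or purple is not meant.

How it is judged:
By the outcome, as a careful person would: the job done as asked, in the order asked, and still so for the second after the job is handed in, with the robot touching nothing.
It also fails if it takes over 102 s, if anything falls off the work surface, if the arm or the gripper's body presses on something with over 40 N, if the wrist force passes 120 N, or if a joint passes its speed limit or range.

### The arm

A 6-joint arm with a two-finger parallel gripper is mounted at the origin on the work surface. World frame = base frame: x ahead of the robot, y to its left, z up, the work surface at z = 0. Lengths are in m, angles in rad, forces in N, time in s.
With the tool pointing down it reaches from about 0.35 to 0.975 m from the base axis. Payload 4.9 kg.
Tool frame: the origin (TCP) lies between the finger pads; the fingertips stand 25 mm ahead of it and the grasp point (between the pads) lies 6 mm ahead of it; z points along the fingers, y is the line along which they close (so a half turn about z gives the same grasp; the last joint's range is limited). The gripper opens to 85 mm and grips with 20 to 120 N. Pads are 22 mm wide; open, the fingers measure 114 mm over their backs; the gripper's body (76 mm by 85 mm) begins 54 mm behind the grasp point. The pads swing forward as they close: fully open they stand 13 mm farther back than shut.
Start: joints at [-1.233, 0.053, 1.613, -0, 1.476, -0.119], TCP at [0.276, -0.561, 0.256] pointing down, gripper open.
Joint ranges: [-3.01, 3.01], [-1.01, 2.22], [0.06, 2.58], [-1.02, 4.17], [0.09, 2.62], [-3.14, 3.14]. Speed limits (rad/s): [2.57, 2.57, 3.14, 3.14, 3.14, 3.14].

### API

Orientations are given as a unit quaternion [w, x, y, z].
In Python, from plant import manip gives the robot as it stands.
- The arm moves only by the shell command python3 -m inch 'ROWS'. ROWS is JSON, a list of rows, each a list of 3 entries, a list of its own where there are three numbers: the shift along the tool's x, y, z in m, then the turn, a rotation vector about the tool's x, y, z in rad, then the opening, from 0 (shut) to 1 (fully open). A call has 1 to 8 rows; each row shifts and turns the commanded pose from where the row before left it, along the tool's axes as they then stand; what a row does not reach is not made up. A row lasts 1/10 s, in which the tool goes at most 50 mm and 8.59 degrees, less where a joint would pass 70% of its speed; a pose out of reach is approached as far as the arm can. A call with a gripper value outside its range is refused whole. The fingers move at their own pace and stop on an object; the grip force is fixed at half the most. Time passes only in rows, so rows that do not move let the fingers close. It gives the time, the measured TCP pose, the force, the opening and the grip force at its end, in the units of the state.
- manip.state(): the state, without advancing time (a new reading comes with each control period).
- manip.grab_frame(name): name is "scene" or "side" or "wrist"; returns (picture, depth): 400x640x3 uint8, red, green, blue; 400x640 float32, m along the optical axis (not along the pixel's ray), 0 where there is no reading.
- manip.camera_params(name): a dict with "camera_matrix" (3x3 intrinsics, pixels), "rvec" (rotation vector, rad) and "tvec" (3), from world to camera coordinates, as OpenCV has them. Camera axes: x right, y down, z forward; pixel columns grow to the right and rows downward; lengths in m; the calibration is good to about 2 mm. A picture is of the moment at which its call begins: read the wrist's pose just before it. camera_params takes no time and is no camera call; for the wrist camera it gives the pose at the moment of the call.
- manip.job_done(): hands the job in; it is judged then, once.
Trained networks look in the newest picture that a camera, given by its name, has taken for a name from the list of things; names that differ only in an ending like _2 or _b are one class to them, and where a whole thing is asked for, a point or a joint stands for the part that bears it (a point fixed in the world has none). Each returns a list of dicts, best first, with "score" (0 to 1); they miss things now and then, are a little off and sometimes report something else, mostly with a low value. They report only what shows in the picture. A call takes as long as a camera call. They do not tell look-alikes from the thing itself.
- manip.look_for(camera, label): "point" ([x, y, z] in m, in world coordinates, good to about 4 mm: the middle of the surface that is visible of it).
The state is a dict: "time": time; "joint_pos": joint angles; "joint_vel": joint speeds; "joint_efforts": joint torques, N m; "tool_pos": TCP position; "tool_rot": TCP orientation; "contact_force": force on the tool from outside, world axes, zero at the start; "ft_torque": the same for the moment, N m; "gripper_width": opening from 0.0 (shut) to 1.0 (fully open); "grasp_force": force on a finger pad.
Only numpy, scipy, OpenCV 4.12 (cv2) and the standard library are available. Lean on these libraries where they do the work, as an engineer would, in place of code of your own. Each camera call takes 0.05 s, during which the arm holds its last target. There are 200 camera calls.

## Working session

There is one attempt and no reset: what is moved stays moved. The work goes in short steps, Python scripts to look and compute and a shell command to move; the robot and the scene stay as the last step left them, time stands still between calls to the robot, and variables do not carry over. Pictures are saved under pics/ and viewed, at most 14 in all, crops included, and the job is handed in when it is done.

```bash
mkdir -p pics; cat > h.py <<'E'
import numpy as np, cv2
from plant import manip
def grab(cam,name=None):
    im,d=manip.grab_frame(cam); p=manip.camera_params(cam)
    if name: cv2.imwrite('pics/'+name,im[:,:,::-1])
    return im,d,p
def world(d,p):
    K=p['camera_matrix'];R=cv2.Rodrigues(np.array(p['rvec'],float))[0];t=np.array(p['tvec']).ravel()
    K=np.array(K);v,u=np.indices(d.shape)
    c=np.stack([(u-K[0,2])/K[0,0]*d,(v-K[1,2])/K[1,1]*d,d],-1)
    return (c-t)@R
def proj(P,p):
    return cv2.projectPoints(np.array(P,float).reshape(-1,1,3),np.array(p['rvec'],float),np.array(p['tvec'],float),np.array(p['camera_matrix'],float),None)[0].reshape(-1,2)
E
python3 - <<'E'
from h import *
for c in('scene','side'):
    im,d,p=grab(c,c+'0.png')
    R=cv2.Rodrigues(np.array(p['rvec'],float))[0]; print(c,-R.T@np.array(p['tvec']).ravel())
    for n in ['cup_gilt_large_mid','cup_gilt_small_mid','cup_silver_large_mid','cup_silver_small_mid','sconce_gilt_large_pan','sconce_gilt_small_pan','sconce_silver_large_pan','sconce_silver_small_pan','cup_raw_mid','finial_mid']:
        for r in manip.look_for(c,n)[:3]:
            print(n,round(r['score'],2),np.round(r['point'],3),proj(r['point'],p).round(0)[0])
print(manip.state())
E
```

```text
scene [1.1344355  0.38505431 1.01256165]
cup_gilt_large_mid 0.95 [ 0.404 -0.16   0.054] [291. 137.]
cup_gilt_large_mid 0.9 [ 0.471 -0.311  0.052] [232. 133.]
cup_gilt_large_mid 0.79 [ 0.494 -0.218  0.053] [255. 151.]
cup_gilt_small_mid 0.83 [0.376 0.322 0.04 ] [463. 204.]
cup_silver_large_mid 0.65 [ 0.505 -0.08   0.05 ] [297. 174.]
cup_silver_large_mid 0.18 [0.68  0.118 0.034] [330. 264.]
cup_silver_small_mid 0.78 [0.478 0.218 0.041] [407. 217.]
cup_silver_small_mid 0.58 [ 0.622 -0.403  0.03 ] [171. 162.]
sconce_gilt_large_pan 0.87 [0.678 0.117 0.033] [330. 264.]
sconce_gilt_small_pan 0.76 [ 0.623 -0.403  0.032] [171. 162.]
sconce_gilt_small_pan 0.44 [ 0.374 -0.312  0.043] [252. 114.]
sconce_gilt_small_pan 0.21 [ 0.494 -0.218  0.056] [255. 150.]
sconce_silver_large_pan 0.79 [0.575 0.406 0.033] [467. 285.]
sconce_silver_small_pan 0.61 [ 0.719 -0.152  0.035] [224. 227.]
cup_raw_mid 0.88 [0.492 0.102 0.051] [362. 199.]
finial_mid 0.57 [ 0.37  -0.314  0.043] [253. 113.]
side [0.30208788 0.58269197 0.74442415]
cup_gilt_large_mid 0.73 [ 0.592 -0.208  0.057] [326. 138.]
cup_gilt_large_mid 0
[... 695 characters left out ...]
nt_pos': array([-1.23300569e+00,  5.26887226e-02,  1.61289161e+00,  7.34727552e-06,
        1.47601592e+00, -1.18999790e-01]), 'joint_vel': array([ 0.00096395,  0.00048094, -0.00048351,  0.00158258,  0.00105277,
        0.00104814]), 'joint_efforts': array([-5.93950199e-05, -3.93686092e+01, -3.70471537e+01, -3.58313503e-05,
        5.50727000e-04, -3.00086995e-06]), 'tool_pos': array([ 0.27566443, -0.56090115,  0.25631559]), 'tool_rot': array([-2.18920969e-06,  9.74031075e-01,  2.26414364e-01,  3.43869213e-06]), 'contact_force': array([-0.01695612,  0.07332863,  0.69947957]), 'ft_torque': array([-0.0714218 ,  0.00314785, -0.03186925]), 'grasp_force': 0.0, 'gripper_width': 1.0036908622183187}
```

View pics/scene0.png

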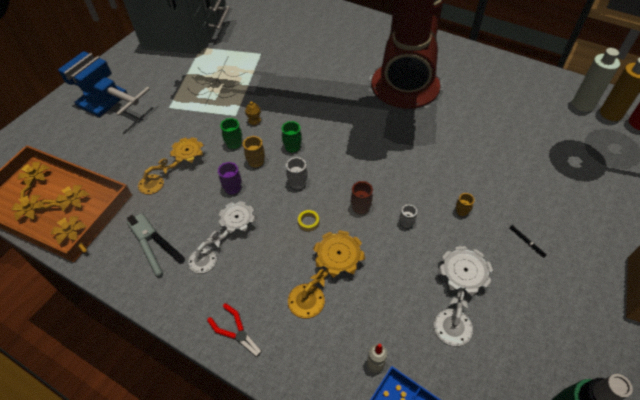

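View pics/side0.png

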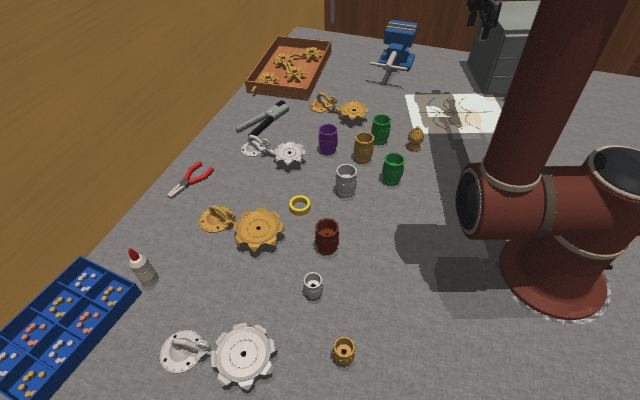

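The scene picture shows the gilded large cup at (254,151), with green cups at (232,133) and (291,137) and a purple one at (230,178). Silvered large is at (297,173), raw at (361,197), silvered small at (408,215), gilded small at (465,205) and the finial at (253,112). The pans are gilded large (339,252), gilded small (187,150), silvered large (466,269) and silvered small (237,216).

For the gilded large cup there are four shape-alikes: (254,151), (232,133), (291,137) and (230,178). Only (254,151) is gold, so I'll confirm it in a crop and fit the positions.

```bash
cat > fit.py <<'E'
from h import *
from scipy.optimize import least_squares
cups={'GL':(.49,-.222,.076,.0235),'GS':(.367,.322,.056,.017),'SL':(.497,-.077,.076,.0235),'SS':(.472,.216,.056,.017),'RAW':(.483,.1,.076,.0235),
'gr1':(.396,-.16,.076,.0235),'gr2':(.463,-.314,.076,.0235),'pur':(.588,-.212,.076,.0235)}
pans={'pGL':(.664,.115,.05),'pGS':(.607,-.405,.038),'pSL':(.562,.405,.05),'pSS':(.707,-.152,.038)}
def circ(P,c,r):
    f=least_squares(lambda q:np.hypot(*(P-q).T)-r,c,loss='soft_l1',f_scale=.001)
    return f.x, np.median(np.abs(f.fun))
def run(cam):
    im,d,p=grab(cam); W=world(d,p); hsv=cv2.cvtColor(im,cv2.COLOR_RGB2HSV)
    for n,(x,y,h,r) in cups.items():
        D=np.hypot(W[...,0]-x,W[...,1]-y)
        m=(D<.045)&(abs(W[...,2]-h)<.004)&(d>0)
        if m.sum()>8: c,e=circ(W[m][:,:2],(x,y),r); print(cam,n,c.round(4),'mad',e.round(4),m.sum(),'ztop',np.percentile(W[(D<.04)&(d>0)][:,2],99).round(4))
    for n,(x,y,r) in pans.items():
        D=np.hypot(W[...,0]-x,W[...,1]-y)
        m=(D<r+.02)&(abs(W[...,2]-.041)<.004)&(d>0)
        c,e=circ(W[m][:,:2],(x,y),r) if m.sum()>8 else (np.zeros(2),np.zeros(1))
        f=(D<r*.55)&(d>0); zf=np.median(W[f][:,2]) 
        k=(D<.014)&(im.max(-1)<70)
        hole=np.zeros(2)
        if k.sum():
            # intersect pixel rays with z=floor
            C=-cv2.Rodrigues(np.array(p['rvec'],float))[0].T@np.array(p['tvec']).ravel()
            Q=W[k]; s=(.034-C[2])/(Q[:,2]-C[2]); hole=(C+(Q-C)*s[:,None]).mean(0)[:2]
        print(cam,n,'rim',c.round(4),e.round(4),m.sum(),'hole',hole.round(4),k.sum(),'zf',zf.round(4))
if __name__=='__main__':
    run('scene');run('side')
    for nm,(a,b,c,dd),i in (('scene',(70,240,160,320),0),):
        im=cv2.imread('pics/scene0.png')[a:b,c:dd]; cv2.imwrite('pics/crop0.png',cv2.resize(im,None,fx=4,fy=3.5,interpolation=2))
E
python3 fit.py
```

```text
scene GL [ 0.4899 -0.2244] mad 0.0013 104 ztop 0.0798
scene GS [0.3698 0.3242] mad 0.0009 76 ztop 0.0585
scene SL [ 0.4968 -0.0855] mad 0.0012 111 ztop 0.0789
scene SS [0.4704 0.2176] mad 0.0008 69 ztop 0.0581
scene RAW [0.4833 0.0963] mad 0.0014 116 ztop 0.0792
scene gr1 [ 0.3939 -0.1658] mad 0.0015 106 ztop 0.0792
scene gr2 [ 0.4648 -0.3176] mad 0.0016 104 ztop 0.0792
scene pur [ 0.595  -0.2254] mad 0.0013 108 ztop 0.0795
scene pGL rim [0.6464 0.1212] 0.0038 580 hole [0. 0.] 0 zf 0.0344
scene pGS rim [ 0.6096 -0.4182] 0.0108 174 hole [ 0.624  -0.3761] 42 zf 0.0146
scene pSL rim [0.5435 0.3911] 0.0041 519 hole [0.5908 0.4068] 7 zf 0.0341
scene pSS rim [ 0.6817 -0.1447] 0.0037 220 hole [ 0.7243 -0.1259] 26 zf 0.0333
side GL [ 0.4882 -0.2227] mad 0.0012 98 ztop 0.0786
side GS [0.3677 0.3256] mad 0.0008 131 ztop 0.0581
side SL [ 0.4947 -0.084 ] mad 0.0012 122 ztop 0.0784
side SS [0.4686 0.2191] mad 0.0008 107 ztop 0.0578
side RAW [0.4815 0.098 ] mad 0.0011 149 ztop 0.0785
side gr1 [ 0.3924 -0.1647] mad 0.0011 114 ztop 0.0787
side gr2 [ 0.4637 -0.3155] mad 0.0015 91 ztop 0.0795
side pur [ 0.5931 -0.2242] mad 0.0012 94 ztop 0.0786
side pGL rim [0.6437 0.1227] 0.0032 415 hole [0. 0.] 0 zf 0.0346
side pGS rim [ 0.6131 -0.4152] 0.0118 97 hole [ 0.5967 -0.3559] 10 zf 0.0182
side pSL rim [0.5401 0.393 ] 0.0035 780 hole [0. 0.] 0 zf 0.0347
side pSS rim [ 0.6787 -0.1431] 0.0031 120 hole [ 0.686  -0.1079] 4 zf 0.0352
```

```bash
python3 -c "
import cv2
i=cv2.imread('pics/scene0.png');a=i[90:240,130:330];b=i[180:330,290:490]
import numpy as np
cv2.imwrite('pics/c.png',np.hstack([cv2.resize(a,(400,300),interpolation=2),cv2.resize(b,(400,300),interpolation=2)]))"
```

```text
(no output)
```

View pics/c.png

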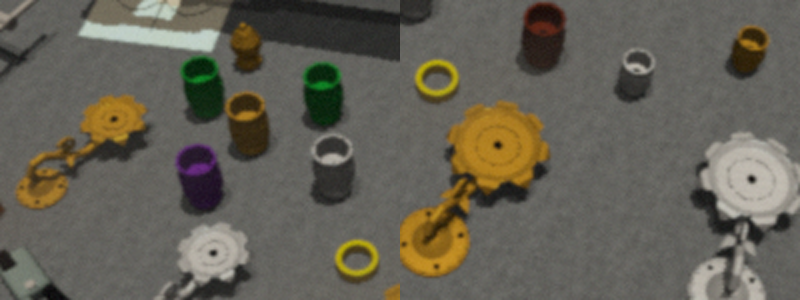

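The crop confirms it: the only gold open cup in the cluster is at crop (248,122), i.e. scene (254,151). The wire holes show in scene at about (338.5,252.5), (186.5,149), (465.5,269.5) and (236.5,216.5). Next I'll refine the pan centres.

```bash
cat > pan.py <<'E'
from fit import *
H={'pGL':((338.5,252.5),.05),'pGS':((186.5,149),.038),'pSL':((465.5,269.5),.05),'pSS':((236.5,216.5),.038)}
guess={}
def ray(uv,p,z=.034):
    R=cv2.Rodrigues(np.array(p['rvec'],float))[0];C=-R.T@np.array(p['tvec']).ravel()
    v=R.T@np.linalg.inv(np.array(p['camera_matrix']))@np.array([*uv,1]); return (C+v*(z-C[2])/v[2])[:2]
def dark(im,uv,r=5):
    u,v=map(int,np.round(uv)); g=im[v-r:v+r+1,u-r:u+r+1].astype(float).mean(-1)
    w=np.clip(np.median(g)*.8-g,0,None); vv,uu=np.indices(w.shape)
    yy=(uu-r)**2+(vv-r)**2<=r*r; w=w*yy
    return u-r+(w*uu).sum()/w.sum(), v-r+(w*vv).sum()/w.sum()
if __name__=='__main__':
  for cam in('scene','side'):
    im,d,p=grab(cam);W=world(d,p)
    for n,(uv,r) in H.items():
        if cam=='side': uv=proj([*guess[n],.034],p)[0]
        uv=dark(im,uv); c=ray(uv,p); guess.setdefault(n,c)
        D=np.hypot(*(W[...,:2]-c).transpose(2,0,1)); m=(D<r+.002)&(D>r*.75)&(abs(W[...,2]-.042)<.003)&(d>0)
        f,e=circ(W[m][:,:2],c,r*.97)
        # ring: leaf outline extents
        print(cam,n,np.round(uv,1),'hole',c.round(4),'rim',f.round(4),e.round(4),m.sum())
E
python3 pan.py
```

```text
scene pGL [338.5 252.1] hole [0.6424 0.1201] rim [0.6429 0.1207] 0.0017 198
scene pGS [186.5 149.1] hole [ 0.5675 -0.3956] rim [ 0.5687 -0.3932] 0.0015 62
scene pSL [465.4 269.2] hole [0.5392 0.3897] rim [0.5397 0.3898] 0.0017 232
scene pSS [236.2 216. ] hole [ 0.6782 -0.1464] rim [ 0.679  -0.1447] 0.0015 94
side pGL [257.9 227.7] hole [0.6421 0.1211] rim [0.6417 0.1217] 0.0016 173
side pGS [353.8 109.9] hole [ 0.5663 -0.3928] rim [ 0.5673 -0.3913] 0.001 37
side pSL [243.1 353.4] hole [0.5384 0.3905] rim [0.5382 0.3911] 0.0015 342
side pSS [289.2 151.9] hole [ 0.6785 -0.1467] rim [ 0.6777 -0.1437] 0.0016 53
```

```bash
cat > to.py <<'E'
import sys
from h import *
from scipy.spatial.transform import Rotation as Ro
T={'GL':(.489,-.2235),'SL':(.4957,-.0848),'GS':(.3687,.325),'SS':(.4695,.2185),'pGL':(.642,.121),'pGS':(.567,-.393),'pSL':(.539,.390),'pSS':(.678,-.145)}
s=manip.state();w,x,y,z=s['tool_rot'];R=Ro.from_quat([x,y,z,w]).as_matrix();t=s['tool_pos']
print('t',round(s['time'],2),'tcp',t.round(4),'F',np.round(s['contact_force'],1),'w',round(s['gripper_width'],3),'g',s['grasp_force'],'q6',s['joint_pos'][5].round(2))
print(R.round(3).tolist())
for a in sys.argv[1:]:
    n,z=a.split('@'); print(a,'tool shift',(R.T@(np.array([*T[n],float(z)])-t)).round(4))
E
python3 -m inch '[[[0.02,-0.012,0],[0,0,0],1],[[0.04,-0.025,0],[0,0,0],1],[[0.04,-0.025,0],[0,0,0],1],[[0.04,-0.025,0],[0,0,0],1],[[0.04,-0.025,0],[0,0,0],1],[[0.04,-0.025,0],[0,0,0],1],[[0.04,-0.025,0],[0,0,0],1],[[0.04,-0.025,0],[0,0,0],1]]'
python3 -m inch '[[[0.02,-0.012,0],[0,0,0],1],[[0.02,0.01,0],[0,0,0],1],[[0,0,0],[0,0,0],1],[[0,0,0],[0,0,0],1]]'
python3 to.py GL@.046
```

```text
time: 2.1
tool_pos: [0.4631, -0.259, 0.2566]
tool_rot: [0.0, 0.974, 0.226, 0.0]
contact_force: [0.7, -0.5, 0.7]
gripper_width: 1.001
grasp_force: 0.0
time: 2.5
tool_pos: [0.4973, -0.2413, 0.2562]
tool_rot: [-0.0, 0.974, 0.227, -0.0]
contact_force: [0.1, -0.9, 0.4]
gripper_width: 0.998
grasp_force: 0.0
t 2.5 tcp [ 0.4973 -0.2413  0.2562] F [ 0.1 -0.9  0.4] w 0.998 g 0.0 q6 0.53
[[0.897, 0.442, -0.001], [0.442, -0.897, 0.0], [-0.001, -0.0, -1.0]]
GL@.046 tool shift [ 0.0005 -0.0195  0.2102]
```

```bash

python3 -m inch '[[[0,-0.0195,0],[0,0,0],1],[[0,0,0.03],[0,0,0],1],[[0,0,0.04],[0,0,0],1],[[0,0,0],[0,0,0],1],[[0,0,0],[0,0,0],1]]'
python3 to.py GL@.046; python3 - <<'E'
from h import *
im,d,p=grab('wrist','w1.png')
print(proj([.489,-.2235,.076],p))
E
```

```text
time: 3.0
tool_pos: [0.4879, -0.2241, 0.1861]
tool_rot: [-0.001, 0.974, 0.226, -0.001]
contact_force: [-1.0, 0.1, 0.6]
gripper_width: 0.997
grasp_force: 0.0
t 3.0 tcp [ 0.4879 -0.2241  0.1861] F [-1.   0.1  0.6] w 0.997 g 0.0 q6 0.55
[[0.898, 0.44, -0.002], [0.44, -0.898, 0.001], [-0.001, -0.002, -1.0]]
GL@.046 tool shift [0.0014 0.0002 0.1401]
[[315.50812518 207.87028675]]
```

View pics/w1.png

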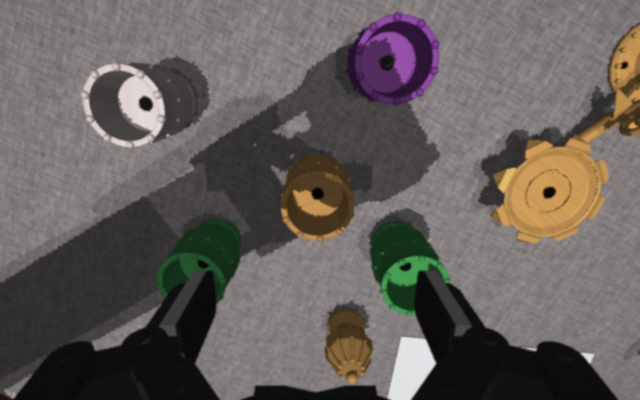

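The wrist view shows the gilded cup's mouth centred at about (317,206), against a predicted (315,208), with green cups at either side clear of the finger line. Descending.

```bash

python3 -m inch '[[[0.001,0,0.03],[0,0,0],1],[[0,0,0.03],[0,0,0],1],[[0,0,0.03],[0,0,0],1],[[0,0,0.03],[0,0,0],1],[[0,0,0.02],[0,0,0],1],[[0,0,0],[0,0,0],1],[[0,0,0],[0,0,0],1]]'
python3 -m inch '[[[0,0,0],[0,0,0],0.6],[[0,0,0],[0,0,0],0.4],[[0,0,0],[0,0,0],0],[[0,0,0],[0,0,0],0],[[0,0,0],[0,0,0],0],[[0,0,0],[0,0,0],0],[[0,0,0],[0,0,0],0]]'
python3 to.py GL@.046
```

```text
time: 3.75
tool_pos: [0.4911, -0.2245, 0.0485]
tool_rot: [0.001, 0.974, 0.226, 0.001]
contact_force: [-0.0, 0.4, 0.3]
gripper_width: 1.0
grasp_force: 0.0
time: 4.45
tool_pos: [0.4912, -0.2243, 0.0486]
tool_rot: [0.001, 0.974, 0.226, 0.001]
contact_force: [0.0, -0.1, 6.2]
gripper_width: 0.586
grasp_force: 63.4
t 4.45 tcp [ 0.4912 -0.2243  0.0486] F [ 0.  -0.1  6.2] w 0.586 g 63.39308226015419 q6 0.55
[[0.897, 0.441, 0.003], [0.441, -0.897, -0.002], [0.002, 0.003, -1.0]]
GL@.046 tool shift [-0.0017 -0.0017  0.0026]
```

```bash

python3 -m inch '[[[0,0,-0.01],[0,0,0],0],[[0,0,-0.02],[0,0,0],0],[[0,0,-0.03],[0,0,0],0],[[0,0,-0.03],[0,0,0],0],[[0,0,-0.03],[0,0,0],0],[[0,0,-0.01],[0,0,0],0]]'
python3 -m inch '[[[0.01,-0.009,0],[0,0,0],0],[[0.02,-0.017,0],[0,0,0],0],[[0.027,-0.023,0],[0,0,0],0],[[0.027,-0.023,0],[0,0,0],0],[[0.027,-0.023,0],[0,0,0],0],[[0.027,-0.023,0],[0,0,0],0],[[0.027,-0.023,0],[0,0,0],0],[[0.027,-0.023,0],[0,0,0],0]]'
python3 -m inch '[[[0.027,-0.023,0],[0,0,0],0],[[0.027,-0.023,0],[0,0,0],0],[[0.02,-0.017,0],[0,0,0],0],[[0.015,-0.01,0],[0,0,0],0],[[0,0,0],[0,0,0],0],[[0,0,0],[0,0,0],0]]'
python3 to.py pGL@.0836
```

```text
time: 5.05
tool_pos: [0.491, -0.2241, 0.1802]
tool_rot: [0.002, 0.974, 0.226, 0.002]
contact_force: [0.0, -0.2, -1.4]
gripper_width: 0.585
grasp_force: 62.9
time: 5.85
tool_pos: [0.5885, 0.0111, 0.1731]
tool_rot: [-0.001, 0.974, 0.227, -0.002]
contact_force: [0.7, -0.7, -2.4]
gripper_width: 0.59
grasp_force: 62.8
time: 6.45
tool_pos: [0.6366, 0.1133, 0.1747]
tool_rot: [0.0, 0.974, 0.227, -0.001]
contact_force: [-0.2, -0.0, -2.1]
gripper_width: 0.588
grasp_force: 62.8
t 6.45 tcp [0.6366 0.1133 0.1747] F [-0.2 -0.  -2.1] w 0.588 g 62.79922078829259 q6 1.17
[[0.897, 0.442, -0.003], [0.442, -0.897, -0.001], [-0.003, -0.001, -1.0]]
pGL@.0836 tool shift [ 0.0085 -0.0045  0.0911]
```

```bash
cat > inhand.py <<'E'
# cup centre relative to the tool, from the rim seen by both fixed cameras
import sys
from fit import *
h=float(sys.argv[1]); r=float(sys.argv[2])  # rim height above TCP, mean rim radius
s=manip.state();t=s['tool_pos']
for cam in('scene','side'):
    im,d,p=grab(cam);W=world(d,p)
    D=np.hypot(*(W[...,:2]-t[:2]).transpose(2,0,1))
    sat=(im.max(-1)>60)
    m=(D<r+.005)&(abs(W[...,2]-t[2]-h)<.004)&(d>0)&sat
    if m.sum()>8: c,e=circ(W[m][:,:2],t[:2],r); print(cam,'cup-tcp',(c-t[:2]).round(4),e.round(4),m.sum())
E
python3 -m inch '[[[0.0085,-0.0045,0.02],[0,0,0],0],[[0,0,0.03],[0,0,0],0],[[0,0,0.01],[0,0,0],0],[[0,0,0],[0,0,0],0],[[0,0,0],[0,0,0],0]]'
python3 inhand.py .0274 .0235; python3 to.py pGL@.0836; python3 -c "
from h import *
a=grab('side')[0]; 
cv2.imwrite('pics/s1.png',cv2.resize(a[100:300,150:400],(750,600))[:,:,::-1])"
```

```text
time: 6.95
tool_pos: [0.6433, 0.1204, 0.117]
tool_rot: [0.0, 0.974, 0.226, 0.0]
contact_force: [0.4, 0.0, -1.8]
gripper_width: 0.587
grasp_force: 62.9
side cup-tcp [-0.0025  0.001 ] 0.001 53
t 7.05 tcp [0.6441 0.1207 0.1184] F [-0.   0.2 -2.4] w 0.585 g 62.88672084454447 q6 1.19
[[0.898, 0.441, 0.003], [0.441, -0.898, 0.0], [0.003, 0.001, -1.0]]
pGL@.0836 tool shift [-0.0019 -0.0012  0.0348]
```

View pics/s1.png

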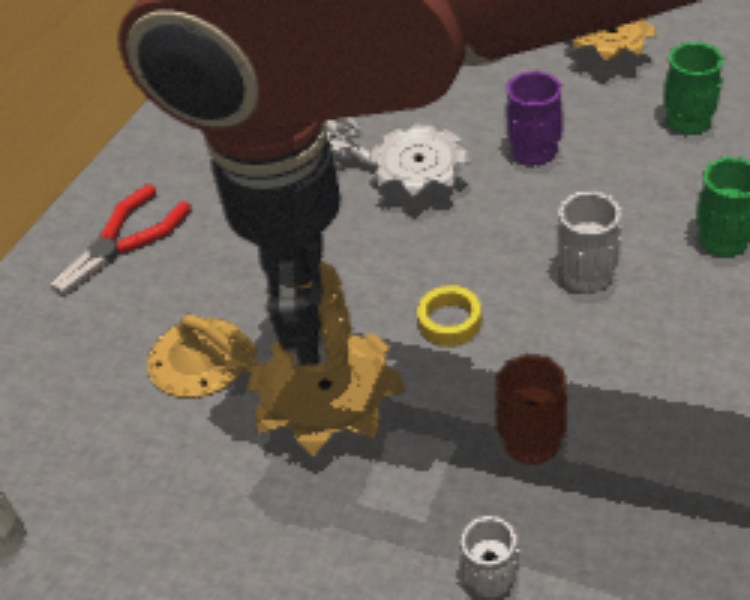

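The side crop shows the cup held upright over the gilded large pan (hole at crop (325,384)); the cup is already centred, so straight down.

```bash

python3 -m inch '[[[0,0,0.012],[0,0,0],0],[[0,0,0.01],[0,0,0],0],[[0,0,0.006],[0,0,0],0],[[0,0,0.003],[0,0,0],0],[[0,0,0.002],[0,0,0],0],[[0,0,0],[0,0,0],0],[[0,0,0],[0,0,0],0]]'
python3 to.py pGL@.0826
```

```text
time: 7.8
tool_pos: [0.6434, 0.1211, 0.0837]
tool_rot: [0.0, 0.974, 0.226, 0.001]
contact_force: [0.1, -0.5, -2.2]
gripper_width: 0.589
grasp_force: 63.0
t 7.8 tcp [0.6434 0.1211 0.0837] F [ 0.1 -0.5 -2.2] w 0.589 g 63.00371690187603 q6 1.19
[[0.897, 0.441, 0.001], [0.441, -0.897, 0.0], [0.001, 0.0, -1.0]]
pGL@.0826 tool shift [-0.0013 -0.0005  0.001 ]
```

```bash

python3 -m inch '[[[0,0,0.001],[0,0,0],0],[[0,0,0.001],[0,0,0],0],[[0,0,0],[0,0,0],0],[[0,0,0],[0,0,0],0]]'
```

```text
time: 8.2
tool_pos: [0.6436, 0.1211, 0.0827]
tool_rot: [0.0, 0.974, 0.226, 0.001]
contact_force: [-3.0, -0.6, 5.2]
gripper_width: 0.584
grasp_force: 63.6
```

Touched down (+5 N). Release, lift, then head for SL.

```bash

python3 -m inch '[[[0,0,0],[0,0,0],0.75],[[0,0,0],[0,0,0],0.9],[[0,0,0],[0,0,0],0.9],[[0,0,0],[0,0,0],0.9],[[0,0,-0.02],[0,0,0],0.9],[[0,0,-0.04],[0,0,0],1],[[0,0,-0.04],[0,0,0],1],[[0,0,-0.01],[0,0,0],1]]'
python3 to.py SL@.048; python3 - <<'E'
from h import *
import fit
im,d,p=grab('side');W=world(d,p)
D=np.hypot(W[...,0]-.642,W[...,1]-.121);m=(D<.045)&(abs(W[...,2]-.110)<.004)&(d>0)
print(fit.circ(W[m][:,:2],(.642,.121),.0235),m.sum())
E
```

```text
time: 9.0
tool_pos: [0.6459, 0.1213, 0.1977]
tool_rot: [0.001, 0.974, 0.226, 0.005]
contact_force: [1.1, 0.0, 0.9]
gripper_width: 1.001
grasp_force: 0.0
t 9.0 tcp [0.6459 0.1213 0.1977] F [1.1 0.  0.9] w 1.001 g 0.0 q6 1.19
[[0.897, 0.441, 0.01], [0.441, -0.897, 0.001], [0.009, 0.004, -1.0]]
SL@.048 tool shift [-0.227   0.1182  0.148 ]
(array([0.64043825, 0.12192167]), np.float64(0.0010515820134415921)) 148
```

```bash

python3 -m inch '[[[-0.02,0.01,0],[0,0,0],1],[[-0.04,0.021,0],[0,0,0],1],[[-0.04,0.021,0],[0,0,0],1],[[-0.04,0.021,0],[0,0,0],1],[[-0.04,0.021,0],[0,0,0],1],[[-0.03,0.015,0],[0,0,0],1],[[-0.018,0.009,0],[0,0,0],1],[[0,0,0],[0,0,0],1]]'
python3 -m inch '[[[0,0,0.03],[0,0,0],1],[[0,0,0],[0,0,0],1],[[0,0,0],[0,0,0],1]]'
python3 to.py SL@.048
```

```text
time: 9.85
tool_pos: [0.4885, -0.0867, 0.1893]
tool_rot: [-0.001, 0.974, 0.225, -0.001]
contact_force: [0.6, 0.6, -0.2]
gripper_width: 1.001
grasp_force: 0.0
time: 10.15
tool_pos: [0.4899, -0.0845, 0.16]
tool_rot: [-0.001, 0.974, 0.227, -0.001]
contact_force: [-0.6, -0.3, -0.3]
gripper_width: 0.999
grasp_force: 0.0
t 10.15 tcp [ 0.4899 -0.0845  0.16  ] F [-0.6 -0.3 -0.3] w 0.999 g 0.0 q6 0.79
[[0.897, 0.442, -0.003], [0.442, -0.897, 0.001], [-0.002, -0.002, -1.0]]
SL@.048 tool shift [0.0053 0.0031 0.1119]
```

```bash

python3 -m inch '[[[0.005,0.003,0.02],[0,0,0],1],[[0,0,0.03],[0,0,0],1],[[0,0,0.03],[0,0,0],1],[[0,0,0.02],[0,0,0],1],[[0,0,0.012],[0,0,0],1],[[0,0,0],[0,0,0],1],[[0,0,0],[0,0,0],1]]'
python3 -m inch '[[[0,0,0],[0,0,0],0.6],[[0,0,0],[0,0,0],0.4],[[0,0,0],[0,0,0],0],[[0,0,0],[0,0,0],0],[[0,0,0],[0,0,0],0],[[0,0,0],[0,0,0],0],[[0,0,0],[0,0,0],0]]'
python3 to.py SL@.048
python3 -m inch '[[[0,0,-0.01],[0,0,0],0],[[0,0,-0.02],[0,0,0],0],[[0,0,-0.03],[0,0,0],0],[[0,0,-0.03],[0,0,0],0],[[0,0,-0.03],[0,0,0],0],[[0,0,-0.01],[0,0,0],0]]'
python3 to.py pSL@.083
```

```text
time: 10.85
tool_pos: [0.4973, -0.086, 0.0505]
tool_rot: [0.0, 0.974, 0.227, 0.001]
contact_force: [-0.8, 0.1, 0.7]
gripper_width: 0.998
grasp_force: 0.0
time: 11.55
tool_pos: [0.4975, -0.0862, 0.051]
tool_rot: [0.001, 0.974, 0.226, 0.001]
contact_force: [-0.3, 0.7, 5.5]
gripper_width: 0.585
grasp_force: 63.4
t 11.55 tcp [ 0.4975 -0.0862  0.051 ] F [-0.3  0.7  5.5] w 0.585 g 63.381789391860366 q6 0.79
[[0.897, 0.441, 0.003], [0.441, -0.897, -0.001], [0.002, 0.002, -1.0]]
SL@.048 tool shift [-0.001  -0.0021  0.003 ]
time: 12.15
tool_pos: [0.4975, -0.0863, 0.1828]
tool_rot: [0.001, 0.974, 0.226, 0.002]
contact_force: [1.3, -0.2, -2.2]
gripper_width: 0.587
grasp_force: 63.0
t 12.15 tcp [ 0.4975 -0.0863  0.1828] F [ 1.3 -0.2 -2.2] w 0.587 g 63.03570258140098 q6 0.79
[[0.897, 0.441, 0.005], [0.441, -0.897, -0.002], [0.004, 0.004, -1.0]]
pSL@.083 tool shift [ 0.2469 -0.4096  0.0992]
```

```bash

python3 -m inch '[[[0.006,-0.01,0],[0,0,0],0],[[0.012,-0.02,0],[0,0,0],0],[[0.016,-0.027,0],[0,0,0],0],[[0.016,-0.027,0],[0,0,0],0],[[0.016,-0.027,0],[0,0,0],0],[[0.016,-0.027,0],[0,0,0],0],[[0.016,-0.027,0],[0,0,0],0],[[0.016,-0.027,0],[0,0,0],0]]'
python3 -m inch '[[[0.016,-0.027,0],[0,0,0],0],[[0.016,-0.027,0],[0,0,0],0],[[0.016,-0.027,0],[0,0,0],0],[[0.016,-0.027,0],[0,0,0],0],[[0.016,-0.027,0],[0,0,0],0],[[0.016,-0.027,0],[0,0,0],0],[[0.016,-0.027,0],[0,0,0],0],[[0.012,-0.018,0],[0,0,0],0]]'
python3 -m inch '[[[0.005,-0.01,0],[0,0,0],0],[[0,0,0],[0,0,0],0],[[0,0,0],[0,0,0],0]]'
python3 to.py pSL@.085
```

```text
time: 12.95
tool_pos: [0.5119, 0.1386, 0.1762]
tool_rot: [-0.0, 0.974, 0.227, -0.002]
contact_force: [0.7, -0.7, -2.8]
gripper_width: 0.588
grasp_force: 62.9
time: 13.75
tool_pos: [0.5316, 0.3791, 0.1756]
tool_rot: [0.0, 0.974, 0.227, -0.003]
contact_force: [-0.2, 0.3, -2.6]
gripper_width: 0.586
grasp_force: 63.0
time: 14.05
tool_pos: [0.5331, 0.3876, 0.1778]
tool_rot: [0.001, 0.974, 0.226, -0.001]
contact_force: [-0.8, 0.0, -2.1]
gripper_width: 0.585
grasp_force: 63.0
t 14.05 tcp [0.5331 0.3876 0.1778] F [-0.8  0.  -2.1] w 0.585 g 62.95947275531944 q6 1.63
[[0.897, 0.441, -0.002], [0.441, -0.897, -0.002], [-0.003, 0.001, -1.0]]
pSL@.085 tool shift [0.0066 0.0004 0.0928]
```

```bash

python3 -m inch '[[[0.0075,0.001,0.02],[0,0,0],0],[[0,0,0.03],[0,0,0],0],[[0,0,0.02],[0,0,0],0],[[0,0,0.01],[0,0,0],0],[[0,0,0],[0,0,0],0],[[0,0,0],[0,0,0],0]]'
python3 to.py pSL@.085; python3 inhand.py .025 .0235
```

```text
time: 14.65
tool_pos: [0.5417, 0.3905, 0.1003]
tool_rot: [-0.0, 0.974, 0.226, 0.001]
contact_force: [0.2, -0.2, -2.5]
gripper_width: 0.591
grasp_force: 63.0
t 14.65 tcp [0.5417 0.3905 0.1003] F [ 0.2 -0.2 -2.5] w 0.591 g 62.95517087623011 q6 1.63
[[0.898, 0.441, 0.001], [0.441, -0.898, 0.001], [0.001, 0.0, -1.0]]
pSL@.085 tool shift [-0.0027 -0.0007  0.0153]
scene cup-tcp [-0.0008  0.0001] 0.0003 9
side cup-tcp [-0.0021  0.0014] 0.001 89
```

Cup centre is at about (0.540, 0.391), on target to 1 mm. Lowering.

```bash

python3 -m inch '[[[-0.001,0,0.006],[0,0,0],0],[[0,0,0.004],[0,0,0],0],[[0,0,0.003],[0,0,0],0],[[0,0,0.001],[0,0,0],0],[[0,0,0],[0,0,0],0],[[0,0,0],[0,0,0],0]]'
python3 -m inch '[[[0,0,0.001],[0,0,0],0],[[0,0,0],[0,0,0],0],[[0,0,0],[0,0,0],0]]'
```

```text
time: 15.35
tool_pos: [0.5403, 0.3904, 0.0852]
tool_rot: [-0.0, 0.974, 0.226, 0.0]
contact_force: [0.9, -0.1, -2.2]
gripper_width: 0.585
grasp_force: 63.0
time: 15.65
tool_pos: [0.5404, 0.3905, 0.085]
tool_rot: [-0.0, 0.974, 0.226, 0.0]
contact_force: [-1.5, -0.7, 3.4]
gripper_width: 0.584
grasp_force: 63.4
```

```bash

python3 -m inch '[[[0,0,0],[0,0,0],0.75],[[0,0,0],[0,0,0],0.9],[[0,0,0],[0,0,0],0.9],[[0,0,0],[0,0,0],0.9],[[0,0,-0.02],[0,0,0],0.9],[[0,0,-0.04],[0,0,0],1],[[0,0,-0.04],[0,0,0],1],[[0,0,-0.01],[0,0,0],1]]'
python3 to.py GS@.043; python3 - <<'E'
from h import *
import fit
im,d,p=grab('side');W=world(d,p)
D=np.hypot(W[...,0]-.539,W[...,1]-.39);m=(D<.045)&(abs(W[...,2]-.110)<.004)&(d>0)
print(fit.circ(W[m][:,:2],(.539,.39),.0235),m.sum())
E
```

```text
time: 16.45
tool_pos: [0.5427, 0.3918, 0.2009]
tool_rot: [-0.001, 0.974, 0.226, 0.005]
contact_force: [1.0, -0.3, 1.5]
gripper_width: 1.0
grasp_force: 0.0
t 16.45 tcp [0.5427 0.3918 0.2009] F [ 1.  -0.3  1.5] w 1.0 g 0.0 q6 1.63
[[0.897, 0.441, 0.009], [0.441, -0.897, 0.005], [0.01, -0.001, -1.0]]
GS@.043 tool shift [-0.1872 -0.0168  0.1561]
(array([0.53808792, 0.39106806]), np.float64(0.0011045906274162534)) 216
```

```bash

python3 -m inch '[[[-0.02,-0.002,0],[0,0,0],1],[[-0.04,-0.004,0],[0,0,0],1],[[-0.04,-0.004,0],[0,0,0],1],[[-0.04,-0.004,0],[0,0,0],1],[[-0.03,-0.003,0],[0,0,0],1],[[-0.017,0,0.02],[0,0,0],1],[[0,0,0.02],[0,0,0],1],[[0,0,0],[0,0,0],1]]'
python3 -m inch '[[[0,0,0],[0,0,0],1],[[0,0,0],[0,0,0],1]]'
python3 to.py GS@.043
```

```text
time: 17.3
tool_pos: [0.362, 0.3214, 0.1497]
tool_rot: [0.001, 0.974, 0.227, -0.004]
contact_force: [-0.4, -1.3, -0.4]
gripper_width: 1.002
grasp_force: 0.0
time: 17.5
tool_pos: [0.3656, 0.3234, 0.1549]
tool_rot: [-0.0, 0.974, 0.226, 0.0]
contact_force: [-0.3, -0.8, 0.3]
gripper_width: 0.997
grasp_force: 0.0
t 17.5 tcp [0.3656 0.3234 0.1549] F [-0.3 -0.8  0.3] w 0.997 g 0.0 q6 1.69
[[0.898, 0.441, 0.001], [0.441, -0.898, 0.0], [0.001, -0.0, -1.0]]
GS@.043 tool shift [ 0.0034 -0.      0.1119]
```

```bash

python3 -m inch '[[[0.003,0,0.02],[0,0,0],1],[[0,0,0.03],[0,0,0],1],[[0,0,0.03],[0,0,0],1],[[0,0,0.02],[0,0,0],1],[[0,0,0.012],[0,0,0],1],[[0,0,0],[0,0,0],1],[[0,0,0],[0,0,0],1]]'
python3 -m inch '[[[0,0,0],[0,0,0],0.6],[[0,0,0],[0,0,0],0.4],[[0,0,0],[0,0,0],0],[[0,0,0],[0,0,0],0],[[0,0,0],[0,0,0],0],[[0,0,0],[0,0,0],0],[[0,0,0],[0,0,0],0]]'
python3 to.py GS@.043
python3 -m inch '[[[0,0,-0.01],[0,0,0],0],[[0,0,-0.02],[0,0,0],0],[[0,0,-0.03],[0,0,0],0],[[0,0,-0.03],[0,0,0],0],[[0,0,-0.03],[0,0,0],0],[[0,0,-0.01],[0,0,0],0]]'
python3 to.py pGS@.080
```

```text
time: 18.2
tool_pos: [0.3685, 0.325, 0.0434]
tool_rot: [-0.0, 0.974, 0.226, 0.001]
contact_force: [-0.5, -0.5, -0.3]
gripper_width: 1.004
grasp_force: 0.0
time: 18.9
tool_pos: [0.3684, 0.3248, 0.0435]
tool_rot: [-0.0, 0.974, 0.226, 0.001]
contact_force: [-1.0, -1.8, 4.8]
gripper_width: 0.419
grasp_force: 60.6
t 18.9 tcp [0.3684 0.3248 0.0435] F [-1.  -1.8  4.8] w 0.419 g 60.57975654490292 q6 1.69
[[0.897, 0.441, 0.002], [0.441, -0.897, 0.001], [0.002, -0.0, -1.0]]
GS@.043 tool shift [ 0.0003 -0.      0.0005]
time: 19.5
tool_pos: [0.3688, 0.3253, 0.1759]
tool_rot: [-0.001, 0.974, 0.226, 0.003]
contact_force: [0.7, -0.6, -0.3]
gripper_width: 0.424
grasp_force: 60.3
t 19.5 tcp [0.3688 0.3253 0.1759] F [ 0.7 -0.6 -0.3] w 0.424 g 60.26754182763398 q6 1.69
[[0.897, 0.441, 0.005], [0.441, -0.897, 0.003], [0.006, -0.001, -1.0]]
pGS@.080 tool shift [-0.1395  0.7321  0.0945]
```

```bash

python3 -m inch '[[[-0.002,0.01,0],[0,0,0],0],[[-0.004,0.02,0],[0,0,0],0],[[-0.006,0.03,0],[0,0,0],0],[[-0.006,0.034,0],[0,0,0],0],[[-0.007,0.034,0],[0,0,0],0],[[-0.006,0.034,0],[0,0,0],0],[[-0.007,0.034,0],[0,0,0],0],[[-0.006,0.034,0],[0,0,0],0]]'
python3 -m inch '[[[-0.006,0.034,0],[0,0,0],0],[[-0.007,0.034,0],[0,0,0],0],[[-0.006,0.034,0],[0,0,0],0],[[-0.007,0.034,0],[0,0,0],0],[[-0.006,0.034,0],[0,0,0],0],[[-0.007,0.034,0],[0,0,0],0],[[-0.006,0.034,0],[0,0,0],0],[[-0.007,0.034,0],[0,0,0],0]]'
python3 -m inch '[[[-0.007,0.034,0],[0,0,0],0],[[-0.007,0.034,0],[0,0,0],0],[[-0.007,0.034,0],[0,0,0],0],[[-0.007,0.034,0],[0,0,0],0],[[-0.006,0.03,0],[0,0,0],0],[[-0.004,0.02,0],[0,0,0],0],[[0,0,0],[0,0,0],0],[[0,0,0],[0,0,0],0]]'
python3 to.py pGS@.0775
```

```text
time: 20.3
tool_pos: [0.428, 0.0966, 0.1695]
tool_rot: [-0.0, 0.974, 0.226, -0.002]
contact_force: [0.6, -0.7, -2.4]
gripper_width: 0.422
grasp_force: 60.3
time: 21.1
tool_pos: [0.5012, -0.1698, 0.1692]
tool_rot: [-0.002, 0.974, 0.226, -0.002]
contact_force: [0.5, 0.1, -1.9]
gripper_width: 0.426
grasp_force: 60.3
time: 21.9
tool_pos: [0.5492, -0.3517, 0.1695]
tool_rot: [-0.002, 0.974, 0.226, -0.001]
contact_force: [-0.0, -0.4, -1.1]
gripper_width: 0.425
grasp_force: 60.4
t 21.9 tcp [ 0.5492 -0.3517  0.1695] F [-0.  -0.4 -1.1] w 0.425 g 60.43836968019605 q6 0.43
[[0.898, 0.44, -0.004], [0.44, -0.898, 0.003], [-0.002, -0.004, -1.0]]
pGS@.0775 tool shift [-0.0021  0.0453  0.0918]
```

```bash

python3 -m inch '[[[-0.001,0.02,0],[0,0,0],0],[[-0.001,0.02,0],[0,0,0],0],[[0,0.005,0.02],[0,0,0],0],[[0,0,0.03],[0,0,0],0],[[0,0,0.015],[0,0,0],0],[[0,0,0],[0,0,0],0],[[0,0,0],[0,0,0],0]]'
python3 to.py pGS@.0775; python3 inhand.py .0125 .017
python3 - <<'E'
from h import *
for c,(u,v) in(('scene',(187,145)),('side',(354,105))):
    im,d,p=grab(c,c+'2.png'); 
a=cv2.imread('pics/scene2.png')[85:205,117:257];b=cv2.imread('pics/side2.png')[45:165,284:424]
cv2.imwrite('pics/c2.png',np.hstack([cv2.resize(x,(400,343),interpolation=2) for x in(a,b)]))
E
```

```text
time: 22.6
tool_pos: [0.5685, -0.3925, 0.1065]
tool_rot: [-0.001, 0.974, 0.227, -0.0]
contact_force: [0.4, 0.0, -0.6]
gripper_width: 0.42
grasp_force: 60.5
t 22.6 tcp [ 0.5685 -0.3925  0.1065] F [ 0.4  0.  -0.6] w 0.42 g 60.544799119234085 q6 0.4
[[0.897, 0.442, -0.001], [0.442, -0.897, 0.001], [-0.001, -0.002, -1.0]]
pGS@.0775 tool shift [-0.0015 -0.0001  0.029 ]
side cup-tcp [-0.0007  0.0008] 0.0007 16
```

View pics/c2.png

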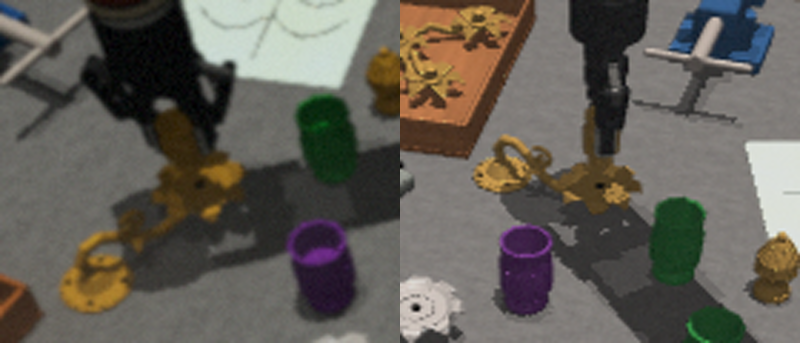

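The crops show the small gilded cup upright above the small gilded pan, with the fingers clear of the arm and the neighbouring cups. Lowering.

```bash

python3 -m inch '[[[-0.001,0,0.012],[0,0,0],0],[[0,0,0.008],[0,0,0],0],[[0,0,0.004],[0,0,0],0],[[0,0,0.003],[0,0,0],0],[[0,0,0.001],[0,0,0],0],[[0,0,0],[0,0,0],0],[[0,0,0],[0,0,0],0]]'
python3 -m inch '[[[0,0,0.001],[0,0,0],0],[[0,0,0],[0,0,0],0],[[0,0,0],[0,0,0],0]]'
```

```text
time: 23.5
tool_pos: [0.5682, -0.394, 0.0797]
tool_rot: [0.0, 0.974, 0.226, 0.0]
contact_force: [-0.8, -1.3, -2.0]
gripper_width: 0.423
grasp_force: 60.6
time: 23.8
tool_pos: [0.568, -0.3939, 0.0784]
tool_rot: [0.0, 0.974, 0.226, 0.0]
contact_force: [1.1, -0.1, -2.2]
gripper_width: 0.423
grasp_force: 60.6
```

```bash

python3 -m inch '[[[0,0,0.001],[0,0,0],0],[[0,0,0],[0,0,0],0],[[0,0,0],[0,0,0],0]]'
```

```text
time: 24.1
tool_pos: [0.5681, -0.394, 0.0776]
tool_rot: [0.0, 0.974, 0.226, 0.0]
contact_force: [0.1, 0.2, -1.1]
gripper_width: 0.429
grasp_force: 60.6
```

```bash

python3 -m inch '[[[0,0,0.0005],[0,0,0],0],[[0,0,0],[0,0,0],0],[[0,0,0],[0,0,0],0.5],[[0,0,0],[0,0,0],0.75],[[0,0,0],[0,0,0],0.75],[[0,0,0],[0,0,0],0.75],[[0,0,-0.02],[0,0,0],0.75],[[0,0,-0.04],[0,0,0],0.75]]'
python3 -m inch '[[[0,0,-0.04],[0,0,0],1],[[0,0,-0.02],[0,0,0],1],[[0,0,0],[0,0,0],1]]'
python3 to.py SS@.043; python3 - <<'E'
from h import *
import fit
for cam in('side','scene'):
    im,d,p=grab(cam);W=world(d,p)
    D=np.hypot(W[...,0]-.567,W[...,1]+.393);m=(D<.03)&(abs(W[...,2]-.090)<.004)&(d>0)
    print(fit.circ(W[m][:,:2],(.567,-.393),.017),m.sum())
E
```

```text
time: 24.9
tool_pos: [0.5657, -0.3919, 0.1324]
tool_rot: [-0.004, 0.974, 0.226, -0.003]
contact_force: [0.4, -0.2, -0.1]
gripper_width: 0.747
grasp_force: 0.0
time: 25.2
tool_pos: [0.5699, -0.3954, 0.2024]
tool_rot: [0.004, 0.974, 0.226, 0.003]
contact_force: [0.7, 0.0, -0.4]
gripper_width: 0.999
grasp_force: 0.0
t 25.2 tcp [ 0.5699 -0.3954  0.2024] F [ 0.7  0.  -0.4] w 0.999 g 0.0 q6 0.4
[[0.897, 0.441, 0.007], [0.441, -0.897, -0.006], [0.003, 0.008, -1.0]]
SS@.043 tool shift [ 0.1802 -0.5965  0.1551]
(array([ 0.56702812, -0.39229646]), np.float64(0.0012129081589945627)) 50
(array([ 0.56893058, -0.39273095]), np.float64(0.001240509522880769)) 68
```

```bash

python3 -m inch '[[[0.006,-0.02,0],[0,0,0],1],[[0.012,-0.04,0],[0,0,0],1],[[0.012,-0.04,0],[0,0,0],1],[[0.012,-0.04,0],[0,0,0],1],[[0.012,-0.04,0],[0,0,0],1],[[0.012,-0.04,0],[0,0,0],1],[[0.012,-0.04,0],[0,0,0],1],[[0.012,-0.04,0],[0,0,0],1]]'
python3 -m inch '[[[0.012,-0.04,0],[0,0,0],1],[[0.012,-0.04,0],[0,0,0],1],[[0.012,-0.04,0],[0,0,0],1],[[0.012,-0.04,0],[0,0,0],1],[[0.012,-0.04,0],[0,0,0],1],[[0.012,-0.04,0],[0,0,0],1],[[0.012,-0.04,0],[0,0,0],1],[[0.006,-0.02,0],[0,0,0],1]]'
python3 -m inch '[[[0,0,0.03],[0,0,0],1],[[0,0,0],[0,0,0],1],[[0,0,0],[0,0,0],1]]'
python3 to.py SS@.043
```

```text
time: 26.1
tool_pos: [0.5145, -0.083, 0.1939]
tool_rot: [-0.001, 0.974, 0.226, -0.002]
contact_force: [0.4, 0.5, -0.3]
gripper_width: 0.995
grasp_force: 0.0
time: 26.9
tool_pos: [0.4626, 0.2263, 0.194]
tool_rot: [-0.0, 0.974, 0.228, -0.002]
contact_force: [0.3, -1.0, -0.2]
gripper_width: 1.002
grasp_force: 0.0
time: 27.2
tool_pos: [0.4633, 0.2234, 0.1644]
tool_rot: [0.0, 0.974, 0.226, -0.003]
contact_force: [0.7, -1.2, 0.4]
gripper_width: 1.002
grasp_force: 0.0
t 27.2 tcp [0.4633 0.2234 0.1644] F [ 0.7 -1.2  0.4] w 1.002 g 0.0 q6 1.42
[[0.897, 0.441, -0.005], [0.441, -0.898, -0.002], [-0.005, -0.001, -1.0]]
SS@.043 tool shift [0.004  0.0072 0.1214]
```

```bash

python3 -m inch '[[[0.004,0.007,0.02],[0,0,0],1],[[0,0,0.03],[0,0,0],1],[[0,0,0.03],[0,0,0],1],[[0,0,0.03],[0,0,0],1],[[0,0,0.011],[0,0,0],1],[[0,0,0],[0,0,0],1],[[0,0,0],[0,0,0],1]]'
python3 -m inch '[[[0,0,0],[0,0,0],0.6],[[0,0,0],[0,0,0],0.4],[[0,0,0],[0,0,0],0],[[0,0,0],[0,0,0],0],[[0,0,0],[0,0,0],0],[[0,0,0],[0,0,0],0],[[0,0,0],[0,0,0],0]]'
python3 to.py SS@.043
python3 -m inch '[[[0,0,-0.01],[0,0,0],0],[[0,0,-0.02],[0,0,0],0],[[0,0,-0.03],[0,0,0],0],[[0,0,-0.03],[0,0,0],0],[[0,0,-0.03],[0,0,0],0],[[0,0,-0.01],[0,0,0],0]]'
python3 to.py pSS@.080
```

```text
time: 27.9
tool_pos: [0.4727, 0.2196, 0.0473]
tool_rot: [-0.0, 0.974, 0.226, 0.001]
contact_force: [0.5, -0.8, 0.5]
gripper_width: 1.003
grasp_force: 0.0
time: 28.6
tool_pos: [0.4725, 0.2198, 0.0471]
tool_rot: [-0.0, 0.974, 0.226, 0.001]
contact_force: [-0.3, -1.2, 5.9]
gripper_width: 0.417
grasp_force: 60.7
t 28.6 tcp [0.4725 0.2198 0.0471] F [-0.3 -1.2  5.9] w 0.417 g 60.69444259861484 q6 1.41
[[0.897, 0.441, 0.002], [0.441, -0.897, 0.001], [0.002, 0.0, -1.0]]
SS@.043 tool shift [-0.0033 -0.0002  0.0041]
time: 29.2
tool_pos: [0.4728, 0.22, 0.1793]
tool_rot: [-0.0, 0.974, 0.226, 0.003]
contact_force: [0.8, -0.0, -2.5]
gripper_width: 0.419
grasp_force: 60.3
t 29.2 tcp [0.4728 0.22   0.1793] F [ 0.8 -0.  -2.5] w 0.419 g 60.25519192626234 q6 1.41
[[0.897, 0.441, 0.005], [0.441, -0.897, 0.002], [0.005, 0.001, -1.0]]
pSS@.080 tool shift [0.0226 0.418  0.0998]
```

```bash

python3 -m inch '[[[0.001,0.01,0],[0,0,0],0],[[0.001,0.02,0],[0,0,0],0],[[0.002,0.03,0],[0,0,0],0],[[0.002,0.033,0],[0,0,0],0],[[0.002,0.033,0],[0,0,0],0],[[0.002,0.033,0],[0,0,0],0],[[0.002,0.033,0],[0,0,0],0],[[0.002,0.033,0],[0,0,0],0]]'
python3 -m inch '[[[0.002,0.033,0],[0,0,0],0],[[0.002,0.033,0],[0,0,0],0],[[0.002,0.033,0],[0,0,0],0],[[0.002,0.033,0],[0,0,0],0],[[0.002,0.033,0],[0,0,0],0],[[0.001,0.018,0],[0,0,0],0],[[0,0.01,0],[0,0,0],0],[[0,0,0],[0,0,0],0]]'
python3 to.py pSS@.0811
```

```text
time: 30.0
tool_pos: [0.5824, 0.0218, 0.1725]
tool_rot: [-0.001, 0.974, 0.226, -0.002]
contact_force: [0.4, 1.1, -1.8]
gripper_width: 0.42
grasp_force: 60.2
time: 30.8
tool_pos: [0.6775, -0.1457, 0.1732]
tool_rot: [-0.001, 0.974, 0.226, -0.002]
contact_force: [0.4, 0.5, -2.0]
gripper_width: 0.42
grasp_force: 60.3
t 30.8 tcp [ 0.6775 -0.1457  0.1732] F [ 0.4  0.5 -2. ] w 0.42 g 60.2965492309886 q6 0.8
[[0.898, 0.44, -0.003], [0.44, -0.898, 0.001], [-0.003, -0.002, -1.0]]
pSS@.0811 tool shift [ 0.0011 -0.0002  0.0921]
```

```bash

python3 -m inch '[[[0.003,0,0.02],[0,0,0],0],[[0,0,0.03],[0,0,0],0],[[0,0,0.015],[0,0,0],0],[[0,0,0],[0,0,0],0],[[0,0,0],[0,0,0],0]]'
python3 to.py pSS@.0811; python3 inhand.py .0089 .017
```

```text
time: 31.3
tool_pos: [0.6808, -0.1428, 0.1108]
tool_rot: [-0.0, 0.974, 0.227, -0.0]
contact_force: [-0.8, -0.5, -1.3]
gripper_width: 0.418
grasp_force: 60.3
t 31.3 tcp [ 0.6808 -0.1428  0.1108] F [-0.8 -0.5 -1.3] w 0.418 g 60.31224517762894 q6 0.8
[[0.897, 0.442, -0.001], [0.442, -0.897, 0.0], [-0.0, -0.0, -1.0]]
pSS@.0811 tool shift [-0.0035  0.0008  0.0297]
scene cup-tcp [-0.0027 -0.0008] 0.0009 11
side cup-tcp [-0.0037  0.0006] 0.0006 14
```

```bash

python3 -m inch '[[[0,0.001,0.012],[0,0,0],0],[[0,0,0.008],[0,0,0],0],[[0,0,0.004],[0,0,0],0],[[0,0,0.003],[0,0,0],0],[[0,0,0.001],[0,0,0],0],[[0,0,0],[0,0,0],0],[[0,0,0],[0,0,0],0]]'
python3 -m inch '[[[0,0,0.001],[0,0,0],0],[[0,0,0],[0,0,0],0],[[0,0,0],[0,0,0],0]]'
```

```text
time: 32.1
tool_pos: [0.6817, -0.1443, 0.0831]
tool_rot: [0.0, 0.974, 0.226, 0.0]
contact_force: [1.2, 0.2, -2.1]
gripper_width: 0.421
grasp_force: 60.3
time: 32.4
tool_pos: [0.6815, -0.1442, 0.0819]
tool_rot: [0.0, 0.974, 0.226, 0.0]
contact_force: [0.2, 0.4, -2.3]
gripper_width: 0.419
grasp_force: 60.3
```

```bash

python3 -m inch '[[[0,0,0.001],[0,0,0],0],[[0,0,0],[0,0,0],0],[[0,0,0],[0,0,0],0]]'
python3 -m inch '[[[0,0,0.0005],[0,0,0],0],[[0,0,0],[0,0,0],0],[[0,0,0],[0,0,0],0.5],[[0,0,0],[0,0,0],0.75],[[0,0,0],[0,0,0],0.75],[[0,0,0],[0,0,0],0.75],[[0,0,-0.02],[0,0,0],0.75],[[0,0,-0.04],[0,0,0],0.75]]'
python3 -m inch '[[[0,0,-0.04],[0,0,0],1],[[0,0,-0.04],[0,0,0],1],[[0,0,-0.04],[0,0,0],1],[[0,0,0],[0,0,0],1],[[0,0,0],[0,0,0],1]]'
python3 - <<'E'
from h import *
import fit
for n,x,y,h,r in(('pGL',.642,.121,.11,.0235),('pSL',.539,.39,.11,.0235),('pGS',.567,-.393,.09,.017),('pSS',.678,-.145,.09,.017),('raw',.482,.097,.076,.0235)):
  for cam in('side','scene'):
    im,d,p=grab(cam,cam+'9.png');W=world(d,p)
    D=np.hypot(W[...,0]-x,W[...,1]-y);m=(D<.035)&(abs(W[...,2]-h)<.004)&(d>0)
    c,e=fit.circ(W[m][:,:2],(x,y),r);print(n,cam,c.round(4),(c-(x,y)).round(4),m.sum())
E
```

```text
time: 32.7
tool_pos: [0.6817, -0.1442, 0.0812]
tool_rot: [0.0, 0.974, 0.226, 0.0]
contact_force: [0.1, 0.8, 0.3]
gripper_width: 0.416
grasp_force: 60.5
time: 33.5
tool_pos: [0.6786, -0.1433, 0.1358]
tool_rot: [-0.002, 0.974, 0.226, -0.004]
contact_force: [0.5, -0.3, 0.1]
gripper_width: 0.749
grasp_force: 0.0
time: 34.0
tool_pos: [0.6821, -0.1444, 0.2621]
tool_rot: [0.001, 0.974, 0.226, 0.001]
contact_force: [0.1, -0.6, -0.9]
gripper_width: 0.999
grasp_force: 0.0
pGL side [0.6403 0.1218] [-0.0017  0.0008] 154
pGL scene [0.643  0.1206] [ 0.001  -0.0004] 149
pSL side [0.5381 0.391 ] [-0.0009  0.001 ] 271
pSL scene [0.5408 0.3894] [ 0.0018 -0.0006] 164
pGS side [ 0.5671 -0.3922] [0.0001 0.0008] 52
pGS scene [ 0.5691 -0.3927] [0.0021 0.0003] 16
pSS side [ 0.6774 -0.1443] [-0.0006  0.0007] 65
pSS scene [ 0.6793 -0.1452] [ 0.0013 -0.0002] 80
raw side [0.4811 0.0981] [-0.0009  0.0011] 147
raw scene [0.4835 0.0965] [ 0.0015 -0.0005] 120
```

View pics/side9.png

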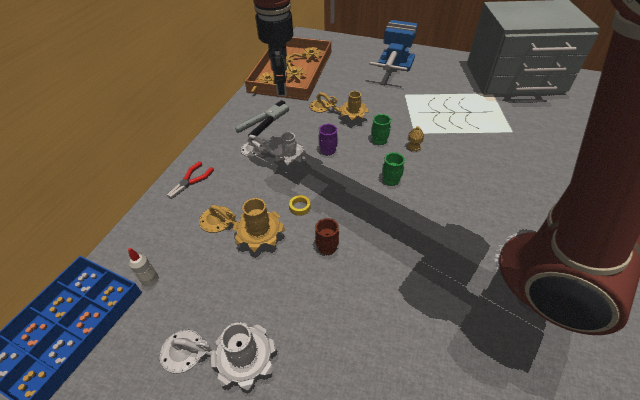

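View pics/scene9.png

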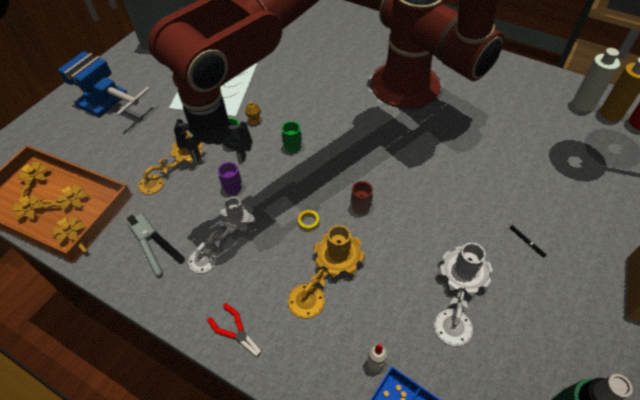

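Both views show all four cups upright and centred in their own pans: side (255,215), (240,345), (354,102) and (288,145). The raw cup at (326,236) and the finial at (416,137) have not moved, and the arm is clear.

```bash
python3 -c "
from plant import manip
print(manip.job_done())"
```

```text
the job is handed in; nothing more can be done
None
```

All four cups stand upright in their matching drip pans, centred to about 2 mm by the final camera check; the raw cup and finial were left where they were, and the job was handed in at about 35 s of the 102 s allowed.

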